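Weigh up the ink tins by hand and sort them

TASK

The three closed ink tins on the newsprint look the same, but one is full, one is part-used and one is empty: tell them by their weight as you lift them. Stand the full one gently in a free cell of the wooden stock tray and the part-used one gently on the floor of the shallow steel tray, both upright, and put the empty one in the scrap tub. Do not drop a tin or tip it over, except the empty one into the tub, and leave the brayer, the carved block and the baren where they lie.

Things in the scene. Friction and masses are not known exactly. Their poses are not given: they have to be found in the camera images.
- tin_a_mid (a point): centre, half-way up, of one of three look-alike closed ink tins: steel cylinder, paper label, 62 mm diameter, 90 mm high, lid up, z axis up; upright on the newsprint pad (top 6 mm above the bench), tins 95 mm or more apart. Neither looks nor name tell which it is: full weighs 0.50-0.62 kg, part-used 0.27-0.33 kg, empty 0.07-0.09 kg, at random places in the row
- tin_b_mid (a point): centre, half-way up, of one of three look-alike closed ink tins: steel cylinder, paper label, 62 mm diameter, 90 mm high, lid up, z axis up; upright on the newsprint pad (top 6 mm above the bench), tins 95 mm or more apart. Neither looks nor name tell which it is: full weighs 0.50-0.62 kg, part-used 0.27-0.33 kg, empty 0.07-0.09 kg, at random places in the row
- tin_c_mid (a point): centre, half-way up, of one of three look-alike closed ink tins: steel cylinder, paper label, 62 mm diameter, 90 mm high, lid up, z axis up; upright on the newsprint pad (top 6 mm above the bench), tins 95 mm or more apart. Neither looks nor name tell which it is: full weighs 0.50-0.62 kg, part-used 0.27-0.33 kg, empty 0.07-0.09 kg, at random places in the row
- cell_left (a point): floor centre (7 mm above the bench) of the free near-row cell on the +y side of the fixed wooden stock tray: 190 x 190 mm, four square cells 83 mm wide inside, walls 19 mm and dividers 16 mm above the cell floors. Two fixed white jars, 62 mm wide, 80 mm high, fill the far row, 91 mm along +x. Axes of the tray: x towards the jars, y from cell_right to cell_left, z up
- cell_right (a point): floor centre of the other free near-row cell of the wooden stock tray, 91 mm along the tray's -y from cell_left; same axes, size and heights
- steel_tray_floor (a point): floor centre (4 mm above the bench) of the shallow stainless steel tray for tins in use, fixed: 170 mm along its x, 210 mm along its y outside, 4 mm walls, rim 16 mm above its floor, empty but for flat ink spots; x and y axes along its sides, z up
- scrap_tub_floor (a point): floor centre (5 mm above the bench) of the open grey plastic tub for scrap metal, fixed: 190 mm along its x, 210 mm along its y outside, 5 mm walls with a rolled rim 80 mm above its floor, a few flat lids inside; x and y axes along its sides, z up. Stock tray, steel tray and tub swap places between starts
- brayer_mid (a point): middle of a brayer (ink roller) lying on the bench: black rubber roller 100 mm wide, wooden handle, 185 mm long in all, 45 mm high; bystander
- carved_block_mid (a point): centre of a carved wooden printing block lying on the bench, 110 x 150 x 20 mm; bystander
- baren_mid (a point): centre of a brick-red baren (domed rubbing pad) lying on the bench, 96 mm diameter, 32 mm high; bystander
Things that resemble listed ones, but are neither listed nor needed, are in the scene too. What is shaped like the part that bears tin_b_mid but blue is not meant.

How it is judged:
At the end, for the whole second after the job is handed in: Full tin upright (within 7 degrees) on the floor of a free stock-tray cell, within 22 mm of its centre; part-used tin upright on the steel tray's floor, wholly inside the rim; empty tin inside the scrap tub, its centre below the rim; all at rest. The load on each place tells the tin (((((horizontal distance between tin_a_mid and cell_left below 0.022 m and z of tin_a_mid in the frame of cell_left between 0.038 and 0.05 m) or (horizontal distance between tin_a_mid and cell_right below 0.022 m and z of tin_a_mid in the frame of cell_right between 0.038 and 0.05 m)) and angle between tin_a_mid's own z axis and vertical below 0.12 rad and contact force between tin_a and stock_tray above 4.2 N) or (x of tin_a_mid in the frame of steel_tray_floor between -0.056 and 0.056 m and y of tin_a_mid in the frame of steel_tray_floor between -0.076 and 0.076 m and z of tin_a_mid in the frame of steel_tray_floor between 0.038 and 0.05 m and angle between tin_a_mid's own z axis and vertical below 0.12 rad and contact force between tin_a and steel_tray between 1.8 and 4 N) or (x of tin_a_mid in the frame of scrap_tub_floor between -0.09 and 0.09 m and y of tin_a_mid in the frame of scrap_tub_floor between -0.1 and 0.1 m and z of tin_a_mid in the frame of scrap_tub_floor between 0 and 0.075 m and contact force between tin_a and scrap_tub below 1.6 N)) and linear speed of each of tin_a, tin_b, tin_c below 0.03 m/s and angular speed of each of tin_a, tin_b, tin_c below 0.3 rad/s and ((((horizontal distance between tin_b_mid and cell_left below 0.022 m and z of tin_b_mid in the frame of cell_left between 0.038 and 0.05 m) or (horizontal distance between tin_b_mid and cell_right below 0.022 m and z of tin_b_mid in the frame of cell_right between 0.038 and 0.05 m)) and angle between tin_b_mid's own z axis and vertical below 0.12 rad and contact force between tin_b and stock_tray above 4.2 N) or (x of tin_b_mid in the frame of steel_tray_floor between -0.056 and 0.056 m and y of tin_b_mid in the frame of steel_tray_floor between -0.076 and 0.076 m and z of tin_b_mid in the frame of steel_tray_floor between 0.038 and 0.05 m and angle between tin_b_mid's own z axis and vertical below 0.12 rad and contact force between tin_b and steel_tray between 1.8 and 4 N) or (x of tin_b_mid in the frame of scrap_tub_floor between -0.09 and 0.09 m and y of tin_b_mid in the frame of scrap_tub_floor between -0.1 and 0.1 m and z of tin_b_mid in the frame of scrap_tub_floor between 0 and 0.075 m and contact force between tin_b and scrap_tub below 1.6 N)) and ((((horizontal distance between tin_c_mid and cell_left below 0.022 m and z of tin_c_mid in the frame of cell_left between 0.038 and 0.05 m) or (horizontal distance between tin_c_mid and cell_right below 0.022 m and z of tin_c_mid in the frame of cell_right between 0.038 and 0.05 m)) and angle between tin_c_mid's own z axis and vertical below 0.12 rad and contact force between tin_c and stock_tray above 4.2 N) or (x of tin_c_mid in the frame of steel_tray_floor between -0.056 and 0.056 m and y of tin_c_mid in the frame of steel_tray_floor between -0.076 and 0.076 m and z of tin_c_mid in the frame of steel_tray_floor between 0.038 and 0.05 m and angle between tin_c_mid's own z axis and vertical below 0.12 rad and contact force between tin_c and steel_tray between 1.8 and 4 N) or (x of tin_c_mid in the frame of scrap_tub_floor between -0.09 and 0.09 m and y of tin_c_mid in the frame of scrap_tub_floor between -0.1 and 0.1 m and z of tin_c_mid in the frame of scrap_tub_floor between 0 and 0.075 m and contact force between tin_c and scrap_tub below 1.6 N))); the robot touches nothing.
It fails at once if a tin is tipped more than 35 degrees anywhere but over the scrap tub ((angle between tin_a_mid's own z axis and vertical above 0.61 rad and not (x of tin_a_mid in the frame of scrap_tub_floor between -0.095 and 0.095 m and y of tin_a_mid in the frame of scrap_tub_floor between -0.105 and 0.105 m)) or (angle between tin_b_mid's own z axis and vertical above 0.61 rad and not (x of tin_b_mid in the frame of scrap_tub_floor between -0.095 and 0.095 m and y of tin_b_mid in the frame of scrap_tub_floor between -0.105 and 0.105 m)) or (angle between tin_c_mid's own z axis and vertical above 0.61 rad and not (x of tin_c_mid in the frame of scrap_tub_floor between -0.095 and 0.095 m and y of tin_c_mid in the frame of scrap_tub_floor between -0.105 and 0.105 m))).
It fails at once if a tin is dropped or knocked anywhere but into the scrap tub: it moves at over 0.5 m/s (a fall of about 13 mm) with no finger on it ((contact force between the fingers and tin_a below 0.05 N and linear speed of tin_a above 0.5 m/s and not (x of tin_a_mid in the frame of scrap_tub_floor between -0.095 and 0.095 m and y of tin_a_mid in the frame of scrap_tub_floor between -0.105 and 0.105 m)) or (contact force between the fingers and tin_b below 0.05 N and linear speed of tin_b above 0.5 m/s and not (x of tin_b_mid in the frame of scrap_tub_floor between -0.095 and 0.095 m and y of tin_b_mid in the frame of scrap_tub_floor between -0.105 and 0.105 m)) or (contact force between the fingers and tin_c below 0.05 N and linear speed of tin_c above 0.5 m/s and not (x of tin_c_mid in the frame of scrap_tub_floor between -0.095 and 0.095 m and y of tin_c_mid in the frame of scrap_tub_floor between -0.105 and 0.105 m))).
It fails at once if the brayer, the carved block or the baren is moved more than 30 mm (distance of any of brayer_mid, carved_block_mid, baren_mid from where it was at the start of the episode above 0.03 m).
It also fails if it takes over 72 s, if anything falls off the work surface, if the arm or the gripper's body presses on something with over 40 N, if the wrist force passes 120 N, or if a joint passes its speed limit or range.

ROBOT

A 7-joint arm with a two-finger parallel gripper is mounted at the origin on the work surface. World frame = base frame: x ahead of the robot, y to its left, z up, the work surface at z = 0. Lengths are in m, angles in rad, forces in N, time in s.
With the tool pointing down it reaches from about 0.4 to 0.85 m from the base axis. Payload 10.4 kg.
Tool frame: the origin (TCP) lies at the very end of the fingers, on their centre line; the grasp point (between the pads) lies 19 mm behind it; z points along the fingers, y is the line along which they close (so a half turn about z gives the same grasp; the last joint's range is limited). The gripper opens to 87 mm and grips with 3 to 60 N. Pads are 19 mm wide; open, the fingers measure 117 mm over their backs; the gripper's body (75 mm by 190 mm) begins 51 mm behind the grasp point.
Start: joints at [1.219, 0.332, -0.065, 1.46, 0.022, 1.35, -0.088], TCP at [0.202, -0.592, 0.223] pointing down, gripper open.
Joint ranges: [-2.6, 2.6], [-0.5, 2.12], [-1.47, 1.34], [0.16, 2.42], [-1.27, 4.41], [0.06, 2.06], [-2.6, 2.6]. Speed limits (rad/s): [2.22, 2.22, 2.79, 2.79, 3.14, 3.14, 3.14].

INTERFACE

Orientations are given as a unit quaternion [x, y, z, w].
In Python, from bench import * gives the robot as it stands.
- The arm moves only by the tool step_arm, never from a script. Its arguments are lists of equal length, an entry for each row: "delta_pos": the shift along the world's x, y, z in units of 25 mm (1.0 is 25 mm), a list of three; "turn": the turn about the world's z in units of 0.12 rad (1.0 is 0.12 rad). In form: {"delta_pos": [[tx, ty, tz], ...], "turn": [turn, ...]}. A call has 1 to 12 rows; each row shifts and turns the commanded pose from where the row before left it; what a row does not reach is not made up. A row lasts 1/10 s, in which the tool goes at most 50 mm and 8.59 degrees, less where a joint would pass 70% of its speed; a pose out of reach is approached as far as the arm can. A call with a number of a shift or a turn outside -1 to 1 is refused whole. A call with a gripper value outside its range is refused whole. "grip" is the closure, from 0 (fully open) to 1 (shut), set as the call begins (left out, the last holds). The fingers move at their own pace and stop on an object; "newtons" is the grip in N (left out, the last holds). Time passes only in rows, so rows that do not move let the fingers close. It gives the time, the measured TCP pose, the force, the opening and the grip force at its end, in the units of the state.
- read_state(): the state, without advancing time (a new reading comes with each control period).
- camera(name): name is "scene" or "top" or "wrist"; returns a dict with "image" (384x512x3 uint8, red, green, blue), "z_map" (384x512 float32, m along the optical axis (not along the pixel's ray), 0 where there is no reading), "mtx" (3x3 intrinsics, pixels), "dist" ([k1, k2, p1, p2, k3] as OpenCV has them; the pictures are not rectified), "view" (4x4, takes a point from world to camera coordinates). Camera axes: x right, y up, looking along -z (the intrinsics and any distortion apply to the point x, -y, -z); pixel columns grow to the right and rows downward; lengths in m; the calibration is good to about 2 mm. A picture is of the moment at which its call begins.
- close_job(): hands the job in; it is judged then, once.
The state is a dict: "time": time; "joint_positions": joint angles; "joint_vel": joint speeds; "joint_torque": joint torques, N m; "ee_pos": TCP position; "eef_rot": TCP orientation; "ft_force": force on the tool from outside, world axes, zero at the start; "torque": the same for the moment, N m; "width": finger opening in m; "grip_force": force on a finger pad.
Only numpy, scipy, OpenCV 4.12 (cv2) and the standard library are available. Lean on these libraries where they do the work, as an engineer would, in place of code of your own. Each camera call takes 0.05 s, during which the arm holds its last target. There are 200 camera calls.

## Working session

There is one attempt and no reset: what is moved stays moved. The work goes in short steps, Python scripts to look and compute and a tool call to move; the robot and the scene stay as the last step left them, time stands still between calls to the robot, and variables do not carry over. Pictures are saved under pics/ and viewed, at most 10 in all, crops included, and the job is handed in when it is done.

Besides the shell and the picture viewer there is one more tool, called after "Request:" as name([rows], argument=value, ...), one row to a line, values as JSON. step_arm: Moves the arm, as the interface text tells. Shifts and turns lie within -1 to 1; 1 stands for 25 mm of shift or 0.12 rad of turn. Its arguments: {"type":"object","properties":{"delta_pos":{"type":"array"},"turn":{"type":"array"},"grip":{"type":"number"},"newtons":{"type":"number"}},"required":["delta_pos","turn"]}

```bash
mkdir -p pics; cat > h.py <<'E'
from bench import *
import numpy as np, cv2
def snap(n,f=None):
    c=camera(n)
    if f: cv2.imwrite('pics/'+f,c['image'][:,:,::-1])
    return c
def world(c,px):  # via z_map
    px=np.atleast_2d(np.float64(px)); V=np.linalg.inv(np.array(c['view']))
    u=cv2.undistortPoints(px[:,None],np.array(c['mtx']),np.array(c['dist']))[:,0]
    z=np.array([c['z_map'][int(round(p[1])),int(round(p[0]))] for p in px])
    P=np.c_[u[:,0]*z,-u[:,1]*z,-z]
    return P@V[:3,:3].T+V[:3,3]
def plane(c,px,h):
    px=np.atleast_2d(np.float64(px)); V=np.linalg.inv(np.array(c['view']))
    u=cv2.undistortPoints(px[:,None],np.array(c['mtx']),np.array(c['dist']))[:,0]
    d=np.c_[u[:,0],-u[:,1],-np.ones(len(u))]@V[:3,:3].T; o=V[:3,3]
    return o+d*((h-o[2])/d[:,2:3])
def cloud(c):
    h,w=c['z_map'].shape; g=np.stack(np.meshgrid(np.arange(w),np.arange(h)),-1).reshape(-1,2)
    return world(c,g).reshape(h,w,3)
E
python3 - <<'E'
from h import *
c=snap('top','top1.png'); snap('scene','scene1.png')
s=read_state(); print({k:np.round(v,3) for k,v in s.items()})
print(np.linalg.inv(np.array(c['view'])).round(3), np.array(c['mtx']).round(1), c['dist'])
E
```

```text
{'time': np.float64(0.1), 'joint_positions': array([ 1.219,  0.333, -0.065,  1.461,  0.022,  1.35 , -0.088]), 'joint_vel': array([ 0.001, -0.001,  0.001, -0.002,  0.001, -0.   , -0.001]), 'joint_torque': array([ 1.0000e-03, -6.2454e+01,  2.4000e-02, -3.9072e+01, -6.2000e-02,
        3.6000e-02,  0.0000e+00]), 'ee_pos': array([ 0.202, -0.591,  0.222]), 'eef_rot': array([ 0.987,  0.164, -0.   , -0.001]), 'ft_force': array([0.546, 0.793, 0.038]), 'torque': array([ 0.033, -0.023, -0.026]), 'grip_force': np.float64(0.0), 'width': np.float64(0.088)}
[[ 0.013  0.984 -0.18   0.29 ]
 [-1.     0.017  0.024  0.02 ]
 [ 0.027  0.18   0.983  1.273]
 [ 0.     0.     0.     1.   ]] [[424.3   0.  256.9]
 [  0.  424.3 182.7]
 [  0.    0.    1. ]] [-0.15318518  0.          0.          0.          0.        ]
```

View pics/top1.png

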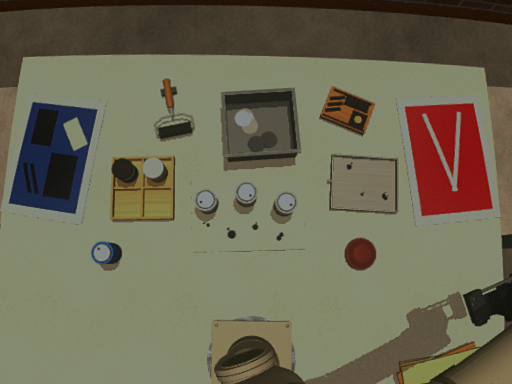

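View pics/scene1.png

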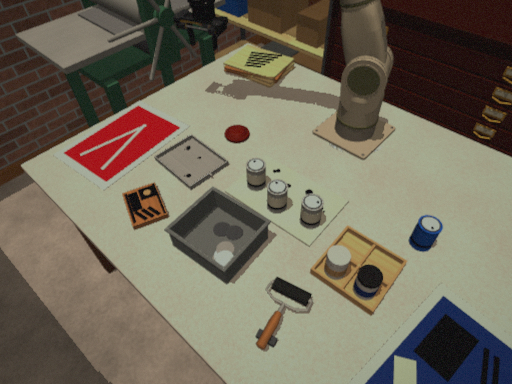

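The top view shows three tins at about (206,201), (246,194) and (286,204). The wood tray is at (143,188) with its free near cells at (128,205) and (158,204), the steel tray at (364,184) and the tub at (260,125). The baren is at (360,254), the brayer at (172,110), the block at (347,110), and the blue tin at (106,253) is a decoy. The scene view confirms this layout.

```bash
python3 - <<'E'
from h import *
c=snap('top'); P=cloud(c); ok=c['z_map']>0
def box(m): 
    r=cv2.minAreaRect(np.float32(P[m][:,:2])*1000); return np.round(r[0],1),np.round(r[1],1),round(r[2],1)
print('bench z',np.median(P[215:240,150:180,2]))
yy,xx=np.mgrid[:384,:512]
reg=lambda u,v,r:(abs(xx-u)<r)&(abs(yy-v)<r)&ok
for u,v in [(206,200),(246,193),(286,203),(106,252)]:
    m=reg(u,v,18)&(P[...,2]>.08)
    (a,b),r=cv2.minEnclosingCircle(np.float32(P[m][:,:2])*1000)
    print('tin',round(a,1),round(b,1),round(r,1),'z',np.percentile(P[m][:,2],90).round(4))
m=reg(143,188,42)&(P[...,2]>.018)&(P[...,2]<.034); print('wood',box(m),np.percentile(P[m][:,2],[50,95]))
for u,v in [(123,169),(154,168)]:
    m=reg(u,v,16)&(P[...,2]>.07); print('jar',box(m))
m=reg(364,184,42)&(P[...,2]>.013)&(P[...,2]<.03); print('steel',box(m))
m=reg(260,125,48)&(P[...,2]>.07)&(P[...,2]<.1); print('tub',box(m))
for u,v in [(128,205),(158,204),(364,184),(260,125)]: print(u,v,world(c,(u,v)).round(4))
E
```

```text
bench z 0.0006237721531009432
tin 455.8 135.3 32.1 z 0.1011
tin 479.1 23.1 32.1 z 0.1007
tin 452.7 -90.2 31.8 z 0.1012
tin 300.2 422.8 33.0 z 0.0946
wood (array([498.6, 336.7]), array([191.5, 194. ]), 2.4) [0.0248955  0.03025419]
jar (array([542.2, 383. ]), array([60.5, 57.8]), 63.7)
jar (array([546.8, 291. ]), array([61.4, 58.8]), 47.5)
steel (array([ 526.5, -335.5]), array([223.1, 173.1]), 87.0)
tub (array([691.1, -14.9]), array([203.2, 222.7]), 5.0)
128 205 [[0.446  0.3788 0.006 ]]
158 204 [[0.4505 0.2861 0.0094]]
364 184 [[ 0.5235 -0.3418  0.0044]]
260 125 [[ 7.069e-01 -1.820e-02 -5.000e-04]]
```

Request:
step_arm([
  [0.5,1,0],
  [0.5,1,0],
  [0.5,1,0],
  [0.5,1,0],
  [0.5,1,0],
  [0.5,1,0],
  [0.5,1,0],
  [0.5,1,0],
  [0.5,1,0],
  [0.5,1,0],
  [0.5,1,0],
  [0.5,1,0],
], turn=[-0.25,-0.25,-0.25,-0.25,-0.25,-0.25,-0.25,-0.25,-0.25,-0.25,-0.25,0], grip=0)

```text
time: 1.35
ee_pos: [0.3521, -0.2904, 0.2224]
eef_rot: [1.0, -0.001, -0.0, 0.0]
ft_force: [0.1, 0.1, -0.1]
width: 0.0869
grip_force: 0.0
```

Request:
step_arm([
  [0.5,1,0],
  [0.5,1,0],
  [0.5,1,0],
  [0.5,1,0],
  [0.5,1,0],
  [0.5,1,0],
  [0.5,1,0],
  [0.5,1,0],
  [0,0,-1],
  [0,0,-1],
  [0,0,0],
  [0,0,0],
], turn=[0,0,0,0,0,0,0,0,0,0,0,0])

```text
time: 2.55
ee_pos: [0.4517, -0.0915, 0.173]
eef_rot: [1.0, -0.001, -0.0, -0.0]
ft_force: [0.5, -0.3, 0.0]
width: 0.087
grip_force: 0.0
```

```bash
cat > tins.py <<'E'
from h import *
s=read_state(); print(np.round(s['ee_pos'],4),np.round(s['eef_rot'],3),'F',np.round(s['ft_force'],2),'q7',s['joint_positions'][6].round(2),s['width'],s['time'])
c=snap('wrist','w%d.png'%(s['time']*100)); P=cloud(c); ok=c['z_map']>0
m=(ok&(P[...,2]>.088)&(P[...,2]<.108)).astype(np.uint8)
n,l,st,ce=cv2.connectedComponentsWithStats(m)
for i in range(1,n):
    if st[i,4]>150:
        Q=P[l==i]; (a,b),r=cv2.minEnclosingCircle(np.float32(Q[:,:2])*1000); print(round(a,1),round(b,1),round(r,1),np.median(Q[:,2]).round(4),st[i])
E
python3 tins.py; ls pics
```

```text
[ 0.4517 -0.0915  0.173 ] [ 1.    -0.001 -0.    -0.   ] F [ 0.47 -0.35  0.03] q7 -1.48 0.08697547863219435 2.55
479.4 20.9 32.4 0.0983 [  72  129   81   77 4806]
453.2 -92.3 32.3 0.0983 [ 212  160   77   75 4403]
454.1 124.8 29.3 0.0969 [   0  163   28   67 1290]
scene1.png
top1.png
w254.png
```

The close look puts tin C at (453,-92), straight under the tool. I'll descend, grip and lift.

Request:
step_arm([
  [0.05,0,-1],
  [0,0,-1],
  [0,0,-1],
  [0,0,-1],
  [0,0,-0.5],
  [0,0,-0.5],
  [0,0,0],
  [0,0,0],
], turn=[0,0,0,0,0,0,0,0])

```text
time: 3.4
ee_pos: [0.4537, -0.0916, 0.0484]
eef_rot: [1.0, -0.001, 0.0, 0.0]
ft_force: [0.3, 0.0, -0.6]
width: 0.0869
grip_force: 0.0
```

Request:
step_arm([
  [0,0,0],
  [0,0,0],
  [0,0,0],
  [0,0,0],
  [0,0,0],
  [0,0,0],
  [0,0,0],
  [0,0,0],
], turn=[0,0,0,0,0,0,0,0], grip=1, newtons=30)

```text
time: 4.2
ee_pos: [0.4533, -0.0913, 0.0479]
eef_rot: [1.0, -0.001, 0.0, -0.0]
ft_force: [-1.2, 1.3, 5.3]
width: 0.0615
grip_force: 30.0
```

Request:
step_arm([
  [0,0,0.4],
  [0,0,0.8],
  [0,0,1],
  [0,0,1],
  [0,0,1],
  [0,0,0.8],
  [0,0,0.4],
  [0,0,0],
  [0,0,0],
  [0,0,0],
  [0,0,0],
], turn=[0,0,0,0,0,0,0,0,0,0,0])

```text
time: 5.3
ee_pos: [0.4525, -0.0914, 0.1816]
eef_rot: [1.0, -0.001, -0.001, -0.0]
ft_force: [0.6, -1.0, -5.6]
width: 0.0616
grip_force: 30.0
```

```bash
python3 -c "
from h import *
s=read_state();print(s['ft_force'],s['torque'],s['joint_torque'].round(2),s['joint_vel'].round(3),s['ee_pos'],s['width'])"
```

```text
[ 0.58547168 -0.99398404 -5.58746992] [-0.03493748  0.00460522  0.04090321] [ 2.000e-02 -3.758e+01 -6.600e-01 -3.982e+01 -2.000e-02 -7.000e-02
 -0.000e+00] [ 0.001 -0.002 -0.001 -0.007 -0.003  0.002  0.001] [ 0.45252072 -0.09142623  0.1815872 ] 0.061577159437959425
```

Weight reads 5.6 N, so this is the full tin. It goes to cell_right, which measures about (0.455, 0.289).

Request:
step_arm([
  [0,0.4,0],
  [0,0.8,0],
  [0,1,0],
  [0,1,0],
  [0,1,0],
  [0,1,0],
  [0,1,0],
  [0,1,0],
  [0,1,0],
  [0,1,0],
  [0,1,0],
  [0,1,0],
], turn=[0,0,0,0,0,0,0,0,0,0,0,0])

```text
time: 6.5
ee_pos: [0.4525, 0.1902, 0.1824]
eef_rot: [1.0, -0.0, -0.0, -0.0]
ft_force: [-0.1, -0.1, -5.5]
width: 0.0614
grip_force: 30.0
```

Request:
step_arm([
  [0,1,0],
  [0,1,0],
  [0,1,0],
  [0,0.7,0],
  [0,0.3,0],
  [0.1,0,0],
  [0,0,0],
  [0,0,0],
], turn=[0,0,0,0,0,0,0,0])

```text
time: 7.3
ee_pos: [0.456, 0.2873, 0.1825]
eef_rot: [1.0, -0.001, -0.0, 0.0]
ft_force: [0.4, 0.2, -5.3]
width: 0.0618
grip_force: 30.0
```

```bash
python3 - <<'E'
from h import *
s=read_state(); print(s['ee_pos'].round(4),s['ft_force'].round(2),s['joint_positions'].round(2))
c=snap('wrist','wcell.png'); P=cloud(c); ok=c['z_map']>0
Z=P[...,2]
m=ok&(Z>.016)&(Z<.034)&(P[...,0]>.38)&(P[...,0]<.62)&(P[...,1]>.22)&(P[...,1]<.45)
print(m.sum(),cv2.minAreaRect(np.float32(P[m][:,:2])*1000),np.percentile(P[m],[1,99],axis=0))
for y0,y1 in [(.25,.33),(.34,.42)]:
    j=ok&(Z>.06)&(Z<.1)&(P[...,0]>.5)&(P[...,1]>y0)&(P[...,1]<y1)
    if j.sum()>50: print('jar',cv2.minEnclosingCircle(np.float32(P[j][:,:2])*1000))
E
```

```text
[0.456  0.2873 0.1825] [ 0.41  0.23 -5.28] [ 0.12  0.28 -0.89  1.71  0.23  1.26 -2.39]
7508 ((499.722900390625, 335.0729675292969), (191.06100463867188, 190.405029296875), 2.1415913105010986) [[0.40422396 0.24013336 0.01651678]
 [0.59636671 0.4297613  0.02864409]]
jar ((547.1306762695312, 290.7488708496094), 31.018274307250977)
jar ((543.6853637695312, 381.8120422363281), 31.24777603149414)
```

View pics/wcell.png

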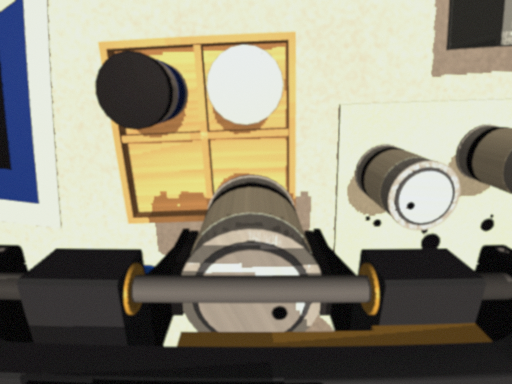

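The wrist view shows the held tin (about (250,260)) over the near-right cell, with the tray's near wall at row 215. The measured cell centre (456,288) matches the tool, so I'll lower it.

Request:
step_arm([
  [0,0,-0.5],
  [0,0,-0.8],
  [0,0,-0.8],
  [0,0,-0.8],
  [0,0,-0.8],
  [0,0,-0.6],
  [0,0,-0.4],
  [0,0,-0.3],
  [0,0,-0.1],
  [0,0,0],
  [0,0,0],
], turn=[0,0,0,0,0,0,0,0,0,0,0])

```text
time: 8.45
ee_pos: [0.456, 0.2888, 0.0557]
eef_rot: [1.0, -0.001, 0.0, -0.0]
ft_force: [-1.3, 0.5, -4.5]
width: 0.0614
grip_force: 30.0
```

Request:
step_arm([
  [0,0,-0.1],
  [0,0,-0.08],
  [0,0,-0.04],
  [0,0,0],
  [0,0,0],
], turn=[0,0,0,0,0])

```text
time: 8.95
ee_pos: [0.4556, 0.2885, 0.0496]
eef_rot: [1.0, -0.001, 0.0, 0.0]
ft_force: [-0.1, -0.3, -5.0]
width: 0.0614
grip_force: 30.0
```

Request:
step_arm([
  [0,0,-0.04],
  [0,0,-0.04],
  [0,0,0],
  [0,0,0],
], turn=[0,0,0,0])

```text
time: 9.35
ee_pos: [0.4558, 0.2887, 0.0489]
eef_rot: [1.0, -0.001, 0.0, 0.0]
ft_force: [-4.8, -5.3, 13.5]
width: 0.061
grip_force: 30.0
```

Contact (+13 N), so the tin is down. I'll release it and rise.

Request:
step_arm([
  [0,0,0.04],
  [0,0,0],
  [0,0,0],
  [0,0,0],
  [0,0,0],
  [0,0,0],
], turn=[0,0,0,0,0,0], grip=0)

```text
time: 9.95
ee_pos: [0.4556, 0.2885, 0.0485]
eef_rot: [1.0, -0.001, -0.0, 0.0]
ft_force: [-0.5, -0.0, 0.6]
width: 0.0865
grip_force: 0.0
```

Request:
step_arm([
  [0,0,0.5],
  [0,0,1],
  [0,0,1],
  [0,0,1],
  [0,0,1],
  [0,-1,0.5],
  [0,-1,0],
  [0,-1,0],
  [0,-1,0],
  [0,-1,0],
  [0,-1,0],
  [0,0,0],
], turn=[0,0,0,0,0,0,0,0,0,0,0,0])

```text
time: 11.15
ee_pos: [0.456, 0.1352, 0.1743]
eef_rot: [1.0, -0.003, 0.0, 0.001]
ft_force: [-0.2, -0.3, 0.1]
width: 0.0872
grip_force: 0.0
```

```bash
python3 tins.py
```

```text
[0.456  0.1352 0.1743] [ 1.    -0.003  0.     0.001] F [-0.24 -0.34  0.06] q7 -2.02 0.08716597717652794 11.15
546.5 285.5 11.9 0.0884 [ 43  80  27  24 173]
528.8 297.1 11.3 0.0884 [ 35  99  27  28 151]
479.8 20.7 32.7 0.0983 [ 349  133   80   77 4720]
456.4 135.0 32.1 0.0983 [ 211  161   76   74 4338]
455.7 287.1 32.8 0.0993 [  32  164   79   73 4387]
```

The full tin stands at (456,287) and tin A is exactly below the tool at (456,135).

Request:
step_arm([
  [0,0,-1],
  [0,0,-1],
  [0,0,-1],
  [0,0,-1],
  [0,0,-0.5],
  [0,0,-0.5],
  [0,0,0],
  [0,0,0],
], turn=[0,0,0,0,0,0,0,0])

```text
time: 12.0
ee_pos: [0.456, 0.1389, 0.0493]
eef_rot: [1.0, -0.0, 0.0, -0.0]
ft_force: [-0.1, -0.2, 0.5]
width: 0.0872
grip_force: 0.0
```

Request:
step_arm([
  [0,0,0],
  [0,0,0],
  [0,0,0],
  [0,0,0],
  [0,0,0],
  [0,0,0],
  [0,0,0],
  [0,0,0],
], turn=[0,0,0,0,0,0,0,0], grip=1, newtons=30)

```text
time: 12.8
ee_pos: [0.4558, 0.138, 0.0489]
eef_rot: [1.0, -0.001, 0.0, 0.0]
ft_force: [-0.8, -3.9, 6.7]
width: 0.0614
grip_force: 30.0
```

Request:
step_arm([
  [0,0,0.4],
  [0,0,0.8],
  [0,0,1],
  [0,0,1],
  [0,0,1],
  [0,0,0.8],
  [0,0,0.4],
  [0,0,0],
  [0,0,0],
  [0,0,0],
  [0,0,0],
], turn=[0,0,0,0,0,0,0,0,0,0,0])

```text
time: 13.9
ee_pos: [0.4551, 0.1384, 0.1827]
eef_rot: [1.0, -0.001, -0.001, 0.0]
ft_force: [-0.5, -0.7, -3.2]
width: 0.0615
grip_force: 30.0
```

Weight reads 3.2 N, so this is the part-used tin. It goes to the steel tray at about (0.5265, -0.3355).

Request:
step_arm([
  [0,-0.4,0],
  [0,-0.8,0],
  [0.1,-1,0],
  [0.2,-1,0],
  [0.2,-1,0],
  [0.2,-1,0],
  [0.2,-1,0],
  [0.2,-1,0],
  [0.2,-1,0],
  [0.2,-1,0],
  [0.2,-1,0],
  [0.2,-1,0],
], turn=[0,0,0,0,0,0,0,0,0,0,0,0])

```text
time: 15.1
ee_pos: [0.5027, -0.1434, 0.1832]
eef_rot: [1.0, -0.001, -0.0, 0.0]
ft_force: [-0.7, 0.6, -3.5]
width: 0.0613
grip_force: 30.0
```

Request:
step_arm([
  [0.2,-1,0],
  [0.2,-1,0],
  [0.2,-1,0],
  [0.2,-1,0],
  [0.1,-1,0],
  [0.1,-1,0],
  [0,-1,0],
  [0,-0.6,0],
  [0,-0.2,0],
  [0,0,0],
  [0,0,0],
], turn=[0,0,0,0,0,0,0,0,0,0,0])

```text
time: 16.2
ee_pos: [0.5284, -0.3351, 0.1836]
eef_rot: [1.0, 0.0, 0.0, -0.0]
ft_force: [-0.7, 0.3, -3.5]
width: 0.0617
grip_force: 30.0
```

```bash
python3 - <<'E'
from h import *
s=read_state(); print(s['ee_pos'].round(4),s['ft_force'].round(2))
c=snap('wrist'); P=cloud(c); ok=c['z_map']>0
Z=P[...,2]
m=ok&(Z>.012)&(Z<.028)&(P[...,0]>.4)&(P[...,0]<.65)&(P[...,1]<-.2)&(P[...,1]>-.48)
print(m.sum(),cv2.minAreaRect(np.float32(P[m][:,:2])*1000))
E
```

```text
[ 0.5284 -0.3351  0.1836] [-0.66  0.35 -3.49]
2659 ((527.0762939453125, -335.86602783203125), (221.96836853027344, 169.66973876953125), 87.390869140625)
```

Request:
step_arm([
  [0,0,-0.5],
  [0,0,-0.8],
  [0,0,-0.8],
  [0,0,-0.8],
  [0,0,-0.8],
  [0,0,-0.6],
  [0,0,-0.4],
  [0,0,-0.3],
  [0,0,-0.2],
  [0,0,-0.1],
  [0,0,0],
  [0,0,0],
], turn=[0,0,0,0,0,0,0,0,0,0,0,0])

```text
time: 17.45
ee_pos: [0.5284, -0.3368, 0.0516]
eef_rot: [1.0, -0.001, 0.0, 0.0]
ft_force: [0.1, -0.2, -3.5]
width: 0.0617
grip_force: 30.0
```

Request:
step_arm([
  [0,0,-0.06],
  [0,0,-0.06],
  [0,0,0],
  [0,0,0],
], turn=[0,0,0,0])

```text
time: 17.85
ee_pos: [0.5281, -0.3365, 0.0481]
eef_rot: [1.0, -0.001, 0.0, 0.0]
ft_force: [-0.1, 0.2, -3.1]
width: 0.0618
grip_force: 30.0
```

Request:
step_arm([
  [0,0,-0.04],
  [0,0,-0.04],
  [0,0,0],
  [0,0,0],
], turn=[0,0,0,0])

```text
time: 18.25
ee_pos: [0.5282, -0.3366, 0.047]
eef_rot: [1.0, -0.001, 0.0, 0.0]
ft_force: [-3.2, 1.1, 4.8]
width: 0.0614
grip_force: 30.0
```

Request:
step_arm([
  [0,0,0.02],
  [0,0,0],
  [0,0,0],
  [0,0,0],
  [0,0,0],
  [0,0,0],
  [0,0,0.5],
  [0,0,1],
  [0,0,1],
  [0,0,1],
  [0,0,1],
  [0,0,0.7],
], turn=[0,0,0,0,0,0,0,0,0,0,0,0], grip=0)

```text
time: 19.45
ee_pos: [0.5287, -0.3367, 0.1796]
eef_rot: [1.0, -0.001, 0.001, 0.001]
ft_force: [0.2, -0.8, -0.4]
width: 0.0871
grip_force: 0.0
```

Request:
step_arm([
  [-0.1,1,0],
  [-0.2,1,0],
  [-0.2,1,0],
  [-0.2,1,0],
  [-0.2,1,0],
  [-0.2,1,0],
  [-0.2,1,0],
  [-0.2,1,0],
  [-0.2,1,0],
  [-0.2,1,0],
  [0,1,0],
  [0,1,0],
], turn=[0,0,0,0,0,0,0,0,0,0,0,0])

```text
time: 20.65
ee_pos: [0.4806, -0.0355, 0.1776]
eef_rot: [1.0, -0.001, 0.001, 0.0]
ft_force: [0.1, 0.1, -0.1]
width: 0.0866
grip_force: 0.0
```

Request:
step_arm([
  [0,1,0],
  [0,1,0],
  [0,0.3,0],
  [0,0,0],
  [0,0,0],
], turn=[0,0,0,0,0])

```text
time: 21.15
ee_pos: [0.4807, 0.0198, 0.1768]
eef_rot: [1.0, -0.001, 0.0, 0.0]
ft_force: [0.4, -0.6, -0.9]
width: 0.0871
grip_force: 0.0
```

```bash
python3 tins.py; python3 - <<'E'
from h import *
c=snap('top','top2.png'); P=cloud(c)
m=(P[...,2]>.088)&(P[...,2]<.108)&(P[...,1]<-.25)&(P[...,1]>-.42)&(P[...,0]>.42)
print('tin in steel',cv2.minEnclosingCircle(np.float32(P[m][:,:2])*1000))
E
```

```text
[0.4807 0.0198 0.1768] [ 1.    -0.001  0.     0.   ] F [ 0.39 -0.59 -0.9 ] q7 -1.76 0.08706587812099298 21.15
479.7 20.6 32.1 0.0983 [ 211  163   75   73 4244]
tin in steel ((529.7496337890625, -336.0477294921875), 33.84346008300781)
```

View pics/top2.png

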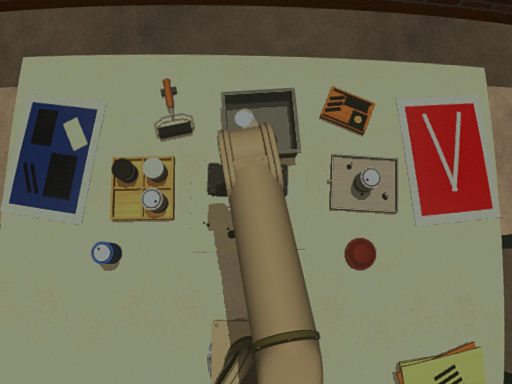

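The full tin stands in the near-right cell at (153,201), the part-used tin is inside the steel tray at (369,180), and the bystanders are unmoved. Next is the last tin.

Request:
step_arm([
  [0,0,-1],
  [0,0,-1],
  [0,0,-1],
  [0,0,-1],
  [0,0,-0.5],
  [0,0,-0.5],
  [0,0,0],
  [0,0,0],
], turn=[0,0,0,0,0,0,0,0])

```text
time: 22.05
ee_pos: [0.481, 0.0209, 0.0522]
eef_rot: [1.0, -0.001, 0.0, 0.0]
ft_force: [-0.4, -0.6, 0.1]
width: 0.0869
grip_force: 0.0
```

Request:
step_arm([
  [0,0,0],
  [0,0,0],
  [0,0,0],
  [0,0,0],
  [0,0,0],
  [0,0,0],
  [0,0,0],
  [0,0,0],
], turn=[0,0,0,0,0,0,0,0], grip=1, newtons=25)

```text
time: 22.85
ee_pos: [0.4808, 0.021, 0.0518]
eef_rot: [1.0, -0.001, 0.0, 0.0]
ft_force: [-1.5, -0.2, 5.2]
width: 0.0615
grip_force: 25.0
```

Request:
step_arm([
  [0,0,0.4],
  [0,0,0.8],
  [0,0,1],
  [0,0,1],
  [0,0,1],
  [0,0,0.8],
  [0,0,0.4],
  [0,0,0],
  [0,0,0],
  [0,0,0],
  [0,0,0],
], turn=[0,0,0,0,0,0,0,0,0,0,0])

```text
time: 23.95
ee_pos: [0.4801, 0.021, 0.1857]
eef_rot: [1.0, -0.001, -0.001, -0.0]
ft_force: [-0.4, 0.5, -0.7]
width: 0.0616
grip_force: 25.0
```

Request:
step_arm([
  [0.4,0,0.4],
  [0.8,-0.2,0],
  [1,-0.2,0],
  [1,-0.2,0],
  [1,-0.2,0],
  [1,-0.2,0],
  [1,-0.2,0],
  [1,-0.2,0],
  [0.8,0,0],
  [0.4,0,0],
  [0,0,0],
  [0,0,0],
], turn=[0,0,0,0,0,0,0,0,0,0,0,0])

```text
time: 25.15
ee_pos: [0.6901, -0.0137, 0.1957]
eef_rot: [1.0, -0.0, -0.001, -0.0]
ft_force: [-0.1, 0.2, -1.4]
width: 0.0618
grip_force: 25.0
```

It weighs about 1 N, so it is empty. I'll lower it into the tub.

Request:
step_arm([
  [0,0,-0.5],
  [0,0,-0.8],
  [0,0,-0.8],
  [0,0,-0.8],
  [0,0,-0.8],
  [0,0,-0.8],
  [0,0,-0.5],
  [0,0,-0.3],
  [0,0,-0.1],
  [0,0,-0.1],
  [0,0,0],
  [0,0,0],
], turn=[0,0,0,0,0,0,0,0,0,0,0,0])

```text
time: 26.35
ee_pos: [0.691, -0.014, 0.0598]
eef_rot: [1.0, -0.001, 0.0, 0.0]
ft_force: [0.3, 0.2, -1.8]
width: 0.0615
grip_force: 25.0
```

Request:
step_arm([
  [0,0,-0.04],
  [0,0,-0.04],
  [0,0,0],
], turn=[0,0,0])

```text
time: 26.65
ee_pos: [0.6905, -0.014, 0.057]
eef_rot: [1.0, -0.001, -0.0, 0.0]
ft_force: [-0.0, 0.3, -0.6]
width: 0.0615
grip_force: 25.0
```

Request:
step_arm([
  [0,0,-0.1],
  [0,0,-0.04],
  [0,0,0],
  [0,0,0],
], turn=[0,0,0,0])

```text
time: 27.05
ee_pos: [0.6906, -0.0141, 0.0535]
eef_rot: [1.0, -0.001, -0.0, 0.0]
ft_force: [0.3, 0.1, -1.2]
width: 0.0614
grip_force: 25.0
```

Request:
step_arm([
  [0,0,0],
  [0,0,0],
  [0,0,0],
  [0,0,0],
  [0,0,0],
  [0,0,0],
  [0,0,0.5],
  [0,0,1],
  [0,0,1],
  [0,0,1],
  [0,0,1],
  [0,0,1],
], turn=[0,0,0,0,0,0,0,0,0,0,0,0], grip=0)

```text
time: 28.25
ee_pos: [0.6906, -0.0139, 0.1933]
eef_rot: [1.0, -0.001, 0.0, 0.0]
ft_force: [0.3, 0.8, -0.8]
width: 0.0866
grip_force: 0.0
```

Request:
step_arm([
  [-1,0,0.5],
  [-1,0,0],
  [-1,0,0],
  [-1,0,0],
  [-1,0,0],
  [-1,0,0],
  [-1,0,0],
  [-1,0,0],
  [-0.5,0,0],
  [0,0,0],
  [0,0,0],
], turn=[0,0,0,0,0,0,0,0,0,0,0])

```text
time: 29.35
ee_pos: [0.4787, -0.0141, 0.2045]
eef_rot: [1.0, -0.001, 0.001, 0.0]
ft_force: [0.4, -0.2, 0.1]
width: 0.0872
grip_force: 0.0
```

```bash
python3 - <<'E'
from h import *
s=read_state(); print(s['time'],s['ee_pos'],s['ft_force'].round(2))
snap('scene','scene3.png'); c=snap('top'); P=cloud(c)
for y0,y1 in [(-.42,-.25),(.24,.34)]:
    m=(P[...,2]>.092)&(P[...,2]<.108)&(P[...,1]<y1)&(P[...,1]>y0)&(P[...,0]>.4)&(P[...,0]<.6)
    print(cv2.minEnclosingCircle(np.float32(P[m][:,:2])*1000))
E
```

```text
29.35 [ 0.47867026 -0.01407958  0.2044631 ] [ 0.43 -0.16  0.1 ]
((528.7153930664062, -336.45477294921875), 32.90056610107422)
((489.619384765625, 298.158203125), 67.83953857421875)
```

View pics/scene3.png

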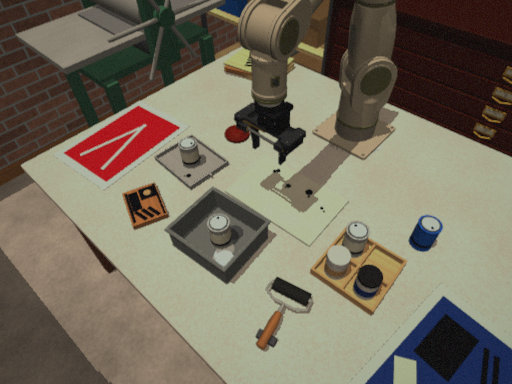

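The scene view shows one tin upright in the steel tray (189,150), one in the tub (219,230) and one in the free stock cell (356,237). The bystanders are in place and the arm is clear, so I'll hand in.

```bash
python3 -c "
from bench import *
print(close_job())"
```

```text
the job is handed in; nothing more can be done
None
```

I handed the job in at about 29 s; no verdict came back. The full tin (about 5.6 N) stands in the free right cell of the stock tray, the part-used tin (about 3.3 N) stands in the steel tray, and the empty tin (about 1 N) is in the scrap tub.

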